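Catch the box of glass negatives on the roller lane

TASK

Push the red-knobbed lever over towards the low end of the roller lane, so that the yellow stop drops and the box of glass negatives rolls down by itself and out from under the guard. The plates are fragile: bring the fingers close in front of the middle of the rolling box, go along with it at its own speed and let it settle softly against them, slow it to a crawl well before the low end, and ease it down until it rests gently against the end stop. Then take the hand away, leaving the box square on the rollers against the stop and everything else on the table where it was.

Things in the scene. Friction and masses are not known exactly. Their poses are not given: they have to be found in the camera images.
- lane: Blue gravity roller lane, fixed, at another place and angle each time. Origin on the table under its middle; x across the lane, y along it UP the slope (low end at -y), z vertical. Spans x -104 to 104, y -275 to 385 mm; side channels 14 mm above the roller tops, 148 mm apart inside. A guard of rods on hoops covers y -2 to 354 mm, from 74 to 88 mm above the roller tops: reach the box only below it.
- roller_top (a point): Point on the plane of the roller tops, mid-lane, 95 mm above the lane's origin; the plane rises 0.06 per unit of lane y. A freed box starts off at about 0.25 m/s2 and, with a time constant of about 0.5 s, tends to a steady 0.12 (light) to 0.20 m/s (heavy): unbraked it rolls the 0.365 m to the end stop in 2.2 to 2.9 s. Held back it pushes with only 0.25 to 0.6 N.
- end_stop: Two rubber-faced angles at the lane's low end, 24 mm wide, 30 mm high above the roller tops, at 50 to 74 mm either side of mid-lane; fingers pass through the 100 mm gap between them, and beyond it the lane is open. Origin mid-lane in the plane of the rubber faces, at roller-top height; y up the slope, z square to the rollers. A box against the stop has its origin at y = 95 mm here.
- release_lever (a joint): Release lever, rad: 0 as found, 0.40 fully over. Pushing its knob to the low end (lane -y) lowers the yellow stop tooth between the rollers; the box is free from about 0.25. Needs about 1 N at the knob and stays where it is left.
- lever_ball (a point): Centre of the red ball knob, 36 mm across, on the upright 12 mm rod of the release lever, beside the lane on its robot side: 118 mm from mid-lane, 110 mm above the roller tops. It swings on a radius of 153 mm about a shaft across the lane (220 mm up-slope of the lane's origin) and moves 60 mm to the low end in full travel. Nothing stands within 60 mm up-slope of it.
- plate_box: Kraft box of glass negatives, brass corners, white label and red square on its lid, black foam strip on each end: 140 mm wide (x, across the lane), 190 mm long with the foam (y, up the slope), 60 mm high, 0.75 kg (0.45 to 0.98). Origin at the centre of its underside. Too wide to grip. Meeting the hand with over 0.07 m/s of speed difference, or the end stop at over 0.1 m/s, is too hard a knock.
- box_front (a point): Centre of the box's front end (to the low end): outer face of the foam, 95 mm from the box's origin, 30 mm above the rollers; y and z as the box. At the start it rests on the stop tooth, 122 mm up-slope of the lane's origin. Fingers held upright in front of it near mid-width, tips 10 to 25 mm above the roller tops, stay within 30 mm of it and can brake it.
- tape_roll: Bystander, to be left alone: roll of brown packing tape lying flat, 100 mm across, 48 mm high. Origin at the centre of its underside.
- stapler: Bystander, to be left alone: blue and black stapler, 150 x 36 mm, 50 mm high. Origin at the centre of its underside.
- date_stamp: Bystander, to be left alone: black self-inking date stamp, 62 x 36 mm, 88 mm high. Origin at the centre of its underside.
- barcode_reader: Bystander, to be left alone: grey barcode reader standing on its foot, 100 x 62 mm, 65 mm high. Origin at the centre of its underside.
- loupe: Bystander, to be left alone: black magnifier loupe, 48 mm across, 36 mm high. Origin at the centre of its underside.
- card_box: Bystander, to be left alone: open cardboard box of index cards, 155 x 110 mm, 96 mm high. Origin at the centre of its underside.
Not all that is in view belongs to the job. Leave any blue look-alike of the plate_box alone.

How it is judged:
On the way, in this order (a step that is already met when the one before it is completed fails the run):
1. the lever is over and the box is rolling down the lane (value of joint release_lever above 0.22 rad and y of plate_box in the frame of lane below 0.18 m).
2. the hand goes along close in front of the middle of the box (tool point within 30 mm of its front, 45 mm of its centre) while it still rolls at over 0.1 m/s (linear speed of plate_box above 0.1 m/s and y of the grasp point in the frame of box_front between -0.03 and 0.02 m and distance between the grasp point and box_front below 0.045 m), for 0.3 s.
3. the box is slowed to under 0.07 m/s at least 15 mm before the end stop (linear speed of plate_box below 0.07 m/s and y of plate_box in the frame of end_stop above 0.11 m), for 0.2 s.
At the end, for the whole second after the job is handed in: The box stands flat on the rollers, square to the lane within 0.1 rad, with its front within 10 mm of the end stop, at rest (under 0.02 m/s) (y of plate_box in the frame of end_stop between 0.085 and 0.105 m and z of plate_box in the frame of end_stop between -0.012 and 0.012 m and angle between the y axis of plate_box and the y axis of end_stop, either way round below 0.1 rad and linear speed of plate_box below 0.02 m/s); the robot touches nothing.
It fails at once if the hand knocks the box (more than 15.0 N) (contact force between plate_box and the fingers above 15 N or contact force between plate_box and the arm above 15 N).
It fails at once if the box runs hard into the end stop (within 10 mm of it at over 0.1 m/s) (y of plate_box in the frame of end_stop below 0.105 m and linear speed of plate_box above 0.1 m/s).
It fails at once if the box is tipped (angle between plate_box's own z axis and vertical above 0.25 rad).
It fails at once if something else on the table is moved (30 mm) (distance of any of tape_roll, stapler, date_stamp, barcode_reader, loupe, card_box from where it was at the start of the episode above 0.03 m).
It also fails if it takes over 35 s, if anything falls off the work surface, if the arm or the gripper's body presses on something with over 40 N, if the wrist force passes 120 N, or if a joint passes its speed limit or range.

ROBOT

A 6-joint arm with a two-finger parallel gripper is mounted at the origin on the work surface. World frame = base frame: x ahead of the robot, y to its left, z up, the work surface at z = 0. Lengths are in m, angles in rad, forces in N, time in s.
With the tool pointing down it reaches from about 0.375 to 0.9 m from the base axis. Payload 3.1 kg.
Tool frame: the origin (TCP) lies between the finger pads, 19 mm behind the fingertips; this is the grasp point; z points along the fingers, y is the line along which they close (so a half turn about z gives the same grasp; the last joint's range is limited). The gripper opens to 87 mm and grips with 3 to 60 N. Pads are 19 mm wide; open, the fingers measure 117 mm over their backs; the gripper's body (75 mm by 190 mm) begins 51 mm behind the grasp point.
Start: joints at [0.994, 0.527, 1.433, -0, 1.181, -0.178], TCP at [0.243, 0.576, 0.241] pointing down, gripper open.
Joint ranges: [-3.08, 3.08], [-0.75, 2.2], [0.22, 2.44], [-1.43, 4.57], [0, 2.65], [-2.85, 2.85]. Speed limits (rad/s): [2.79, 2.79, 3.14, 3.14, 3.14, 3.14].

INTERFACE

Orientations are given as a unit quaternion [x, y, z, w].
In Python, from rig import robot gives the robot as it stands. The module is installed in compiled form; this text tells all that it offers.
- The arm moves only by the tool play_rows, never from a script. Its arguments are lists of equal length, an entry for each row: "gripper": the closure, from -1 (fully open) to 1 (shut); "delta_pos": the shift along the tool's x, y, z in cm, a list of three; "turn": the turn, a rotation vector about the tool's x, y, z in rad, a list of three. A call has 1 to 12 rows; each row is the pose to reach, as a shift and turn from the pose commanded when the call began, along the tool's axes at that moment; what a row does not reach only later rows make up. A row lasts 1/8 s, in which the tool goes at most 62.5 mm and 10.7 degrees, less where a joint would pass 70% of its speed; a pose out of reach is approached as far as the arm can. A call with a gripper value outside its range is refused whole. The fingers move at their own pace and stop on an object; "squeeze" is the grip in N (left out, the last holds). Time passes only in rows, so rows that repeat a pose let the fingers close. It gives the time, the measured TCP pose, the force, the opening and the grip force at its end, in the units of the state.
- robot.get_obs(): the state, without advancing time (a new reading comes with each control period).
- robot.camera(name): name is "side" or "top"; returns a dict with "color" (400x640x3 uint8, red, green, blue), "vfov" (degrees; the focal length in pixels is half the picture's height over the tangent of half this angle, whatever the lens; pixels are square), "cx", "cy" (the principal point, pixels), "R" (3x3) and "t" (3): a world point X has camera coordinates R X + t. Camera axes: x right, y down, z forward; pixel columns grow to the right and rows downward; lengths in m; the calibration is good to about 2 mm. A picture is of the moment at which its call begins. There is no depth.
- robot.hand_in(): hands the job in; it is judged then, once.
The state is a dict: "time": time; "q": joint angles; "joint_velocities": joint speeds; "joint_torque": joint torques, N m; "position": TCP position; "tool_rot": TCP orientation; "ft_force": force on the tool from outside, world axes, zero at the start; "moment": the same for the moment, N m; "grip_width": finger opening in m; "grip_force": force on a finger pad.
Only numpy, scipy, OpenCV 4.12 (cv2) and the standard library are available. Lean on these libraries where they do the work, as an engineer would, in place of code of your own. Each camera call takes 0.05 s, during which the arm holds its last target. There are 200 camera calls.

## Working session

There is one attempt and no reset: what is moved stays moved. The work goes in short steps, Python scripts to look and compute and a tool call to move; the robot and the scene stay as the last step left them, time stands still between calls to the robot, and variables do not carry over. Pictures are saved under pics/ and viewed, at most 10 in all, crops included, and the job is handed in when it is done.

Besides the shell and the picture viewer there is one more tool, called after "Call:" as name(argument=value, ...), one argument or row to a line, values as JSON. play_rows: Moves the arm, as the interface text tells. Its arguments: {"type":"object","properties":{"gripper":{"type":"array","items":{"type":"number"}},"delta_pos":{"type":"array","items":{"type":"array","items":{"type":"number"}}},"turn":{"type":"array","items":{"type":"array","items":{"type":"number"}}},"squeeze":{"type":"number"}},"required":["gripper","delta_pos","turn"]}

```bash
mkdir -p pics; python3 - <<'E'
from rig import robot
import cv2,numpy as np
for n in("side","top"):
    c=robot.camera(n); cv2.imwrite(f"pics/{n}0.png",c["color"][:,:,::-1]); print(n,c["vfov"],c["cx"],c["cy"],c["R"],c["t"])
o=robot.get_obs();print(o)
E
```

```text
side 53.16452479520623 317.6276635651667 205.50064152408206 [[ 0.98966126 -0.14335564  0.00444335]
 [-0.07728517 -0.55912695 -0.82547202]
 [ 0.12082046  0.81659428 -0.56442555]] [-0.51012737  0.15156652  1.31933558]
top 49.16482110106912 318.4795114498327 207.02682708254122 [[-0.02857809 -0.99948155 -0.01482993]
 [-0.99226797  0.0301582  -0.12039421]
 [ 0.12077904  0.01127463 -0.99261539]] [0.02789781 0.50528621 1.62879864]
{'time': 0.1, 'q': array([ 9.93488067e-01,  5.28389407e-01,  1.43380111e+00, -5.59193042e-06,
        1.18143316e+00, -1.78498302e-01]), 'joint_velocities': array([ 3.61077994e-04, -7.07068840e-04, -1.97419588e-03,  2.17783281e-03,
        5.77166423e-05, -4.41993915e-04]), 'joint_torque': array([ 9.72477847e-05, -4.40983415e+01, -1.77150017e+01,  6.34853239e-02,
        5.33653074e-02, -4.05621768e-05]), 'position': array([0.24231511, 0.57541186, 0.24035095]), 'tool_rot': array([ 1.98084990e-01,  9.80184322e-01, -9.44807965e-04, -3.72291312e-04]), 'ft_force': array([ 0.2130768 , -0.12871441, -0.47760955]), 'moment': array([-0.00580882,  0.00806149, -0.03427081]), 'grip_force': 0.0, 'grip_width': 0.08699758657295566}
```

View pics/top0.png

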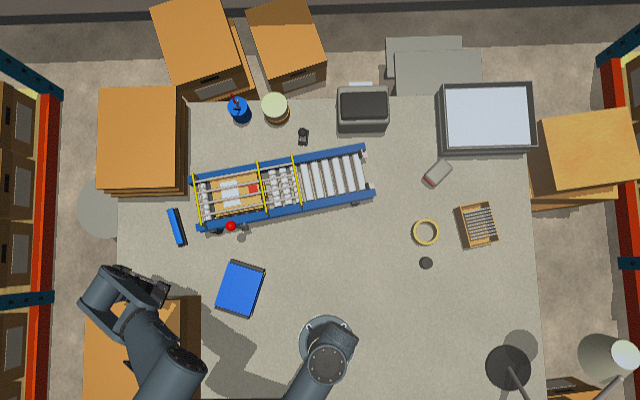

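View pics/side0.png

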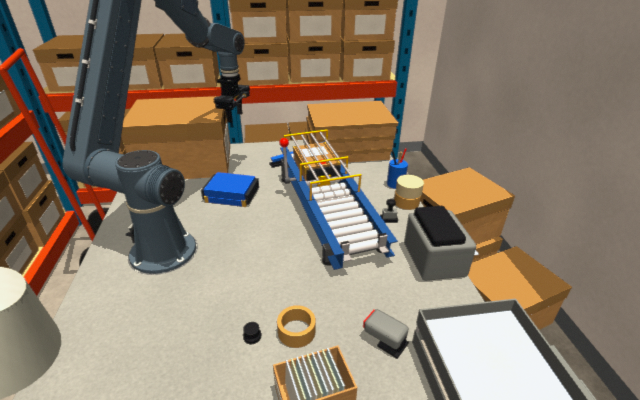

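Top view: the lane runs from (195,205) at the guarded high end to (370,175) at the low end. The lever ball is at (231,226) in top and (284,142) in side. Possible confusions: the red pens in the blue cup (235,98) for the knob, and the blue flat box (240,288) for the kraft plate box under the guard (238,190). I choose the red ball on the rod beside the lane and the kraft box, and check them in a close crop.

```bash
python3 - <<'E'
import cv2
a=cv2.imread("pics/top0.png")[135:250,180:385]; cv2.imwrite("pics/tc.png",cv2.resize(a,None,fx=3.9,fy=3.9,interpolation=cv2.INTER_CUBIC))
a=cv2.imread("pics/side0.png")[120:275,260:410]; cv2.imwrite("pics/sc.png",cv2.resize(a,None,fx=3.8,fy=3.8,interpolation=cv2.INTER_CUBIC))
E
```

```text
(no output)
```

View pics/tc.png

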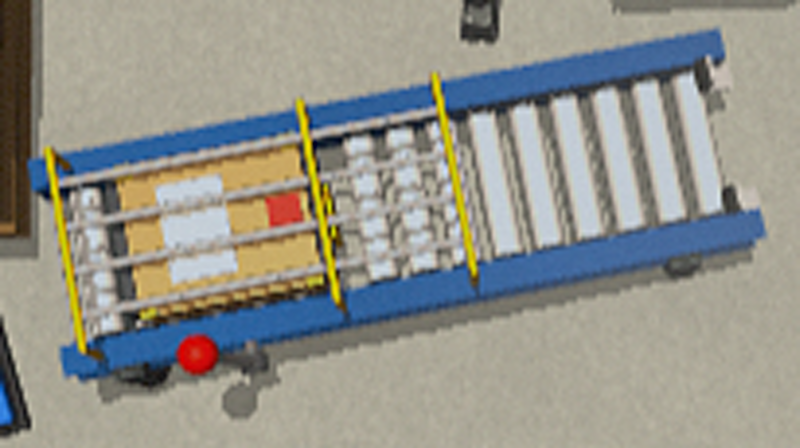

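View pics/sc.png

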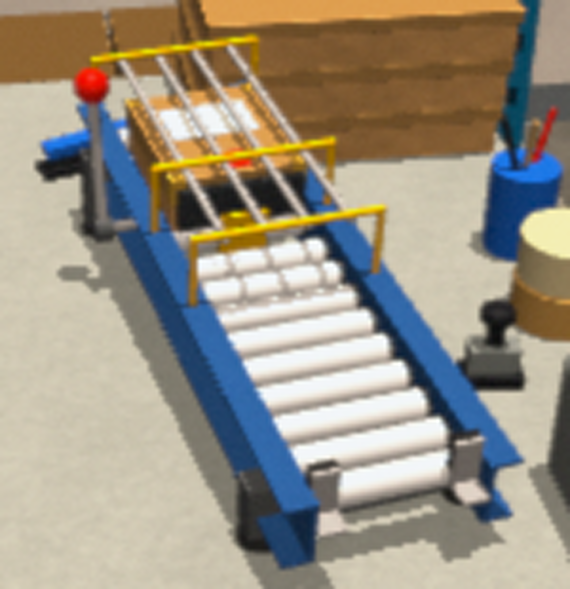

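```bash
cat > geo.py <<'E'
import numpy as np,cv2
from scipy.optimize import least_squares
C={'side':dict(f=200/np.tan(np.radians(53.16452479520623/2)),c=(317.6276635651667,205.50064152408206),R=np.array([[0.98966126,-0.14335564,0.00444335],[-0.07728517,-0.55912695,-0.82547202],[0.12082046,0.81659428,-0.56442555]]),t=np.array([-0.51012737,0.15156652,1.31933558])),
'top':dict(f=200/np.tan(np.radians(49.16482110106912/2)),c=(318.4795114498327,207.02682708254122),R=np.array([[-0.02857809,-0.99948155,-0.01482993],[-0.99226797,0.0301582,-0.12039421],[0.12077904,0.01127463,-0.99261539]]),t=np.array([0.02789781,0.50528621,1.62879864]))}
def proj(n,X):
    k=C[n];p=np.atleast_2d(X)@k['R'].T+k['t'];return p[:,:2]/p[:,2:]*k['f']+k['c']
def l2w(L,P): # lane pose x,y,th ; P lane coords m, z from lane origin
    c,s=np.cos(L[2]),np.sin(L[2]);P=np.atleast_2d(P);return np.c_[L[0]+c*P[:,0]-s*P[:,1],L[1]+s*P[:,0]+c*P[:,1],P[:,2]]
def rt(x,y,h): return [x,y,.095+.06*y+h]
def redball(img):
    h=cv2.cvtColor(img,cv2.COLOR_RGB2HSV);m=(((h[...,0]<6)|(h[...,0]>174))&(h[...,1]>180)&(h[...,2]>120)).astype(np.uint8)
    return cv2.connectedComponentsWithStats(m)[2:]
E
python3 - <<'E'
from geo import *
px={}
for n in C:
    s,c=redball(cv2.imread(f'pics/{n}0.png')[:,:,::-1].copy())
    g={'side':(284,142),'top':(231,226)}[n]
    i=1+np.argmin(np.linalg.norm(c[1:]-g,axis=1)); px[n]=c[i]; print(n,c[i],s[i])
r=least_squares(lambda X:np.r_[proj('top',X)[0]-px['top'],proj('side',X)[0]-px['side']],[.3,.3,.2]);B=r.x;print('ball',B,r.fun)
tc=lambda u,v:((u+.5)/3.9-.5+180,(v+.5)/3.9-.5+135); sc=lambda u,v:((u+.5)/3.8-.5+260,(v+.5)/3.8-.5+120)
T=[(rt(.104,-.275,.014),tc(722,32)),(rt(.074,-.275,.014),tc(722,62)),(rt(-.104,-.275,.014),tc(763,235)),(rt(-.074,-.275,.014),tc(757,210)),(rt(.104,.385,.014),tc(32,162)),(rt(-.074,.385,.014),tc(62,348)),(rt(-.104,.385,.014),tc(67,375))]
S=[(rt(-.074,-.275,.014),sc(315,508)),(rt(.104,-.275,.014),sc(522,462))]
def f(L,split=False):
    e=[proj('top',l2w(L,p))[0]-q for p,q in T]+[proj('side',l2w(L,p))[0]-q for p,q in S];return np.ravel(e)
r=least_squares(f,[.35,.1,.1],loss='soft_l1');L=r.x;print(L,np.round(f(L).reshape(-1,2),1))
c,s=np.cos(L[2]),np.sin(L[2]);d=B[:2]-L[:2];print('ball lane',c*d[0]+s*d[1],-s*d[0]+c*d[1],B[2]-.095)
for nm,p in dict(ball=rt(-.118,.22,.11),front=rt(0,.122,.03),stop=rt(0,-.243,.0),hood=rt(0,-.002,.074)).items(): print(nm,l2w(L,p)[0],proj('top',l2w(L,p))[0],proj('side',l2w(L,p))[0])
E
```

```text
side [283.58181818 141.83636364] [280 138   8   9  55]
top [230.11392405 225.49367089] [225 221  11  10  79]
ball [0.42968526 0.30805092 0.22342845] [-0.00216951 -0.13654916 -0.15124645  0.02097233]
[0.58620816 0.08821114 0.17399547] [[-0.5 -0.8]
 [ 1.2 -0.8]
 [ 1.1  1.4]
 [ 0.9 -0.1]
 [-1.5 -0.5]
 [-0.9 -0. ]
 [-0.8  1.3]
 [ 0.1  0.2]
 [-0.   0.4]]
ball lane -0.11610114127083894 0.24361748191257854 0.128428450231363
ball [0.4319037  0.28446132 0.2182    ] [237.452279   224.61209968] [284.55930904 145.8470221 ]
front [0.56508766 0.20836905 0.13232   ] [263.14244438 188.88211794] [322.97335027 173.74259478]
stop [ 0.62827605 -0.15111979  0.08042   ] [361.51907587 171.37281282] [361.19210675 244.97389522]
hood [0.5865544  0.08624133 0.16888   ] [296.35842172 180.08648715] [334.82698922 181.67306331]
```

Call:
play_rows(
  gripper=[1,1,1,1,1,1,1,1,1,1,1,1],
  delta_pos=[
    [-1.5,-0.8,0],
    [-4.5,-2.4,0],
    [-8,-4.3,0],
    [-12,-6.4,0],
    [-16,-8.5,0],
    [-19.5,-10.4,0],
    [-22,-11.8,0.4],
    [-24,-12.8,0.8],
    [-24.9,-13.3,1.2],
    [-24.9,-13.3,1.2],
    [-24.9,-13.3,1.2],
    [-24.9,-13.3,1.2],
  ],
  turn=[
    [0,0,0.06],
    [0,0,0.18],
    [0,0,0.32],
    [0,0,0.46],
    [0,0,0.6],
    [0,0,0.74],
    [0,0,0.86],
    [0,0,0.95],
    [0,0,0.997],
    [0,0,0.997],
    [0,0,0.997],
    [0,0,0.997],
  ],
)

```text
time: 1.6
position: [0.42, 0.3573, 0.2294]
tool_rot: [0.642, 0.767, 0.0, -0.0]
ft_force: [-1.1, -0.2, 0.2]
grip_width: 0.0
grip_force: 0.0
```

```bash
cat >> geo.py <<'E'
LANE=np.array([0.58620816,0.08821114,0.17399547])
def w2l(X):
    c,s=np.cos(LANE[2]),np.sin(LANE[2]);X=np.asarray(X);d=X[:2]-LANE[:2];return np.array([c*d[0]+s*d[1],-s*d[0]+c*d[1],X[2]-.095])
def fit(n,pts,img=None): pass
def cam(robot,n,name=None):
    c=robot.camera(n)['color'];
    if name: cv2.imwrite(f'pics/{name}.png',c[:,:,::-1])
    return c
E
python3 - <<'E'
from geo import *
from rig import robot
im=cam(robot,'top','t1'); im2=cam(robot,'side','s1')
o=robot.get_obs();print(o['time'],w2l(o['position']),o['tool_rot'],o['ft_force'],o['grip_width'])
a=np.vstack([cv2.resize(im[130:250,170:390],None,fx=2.5,fy=2.5),cv2.resize(im2[80:200,240:460],None,fx=2.5,fy=2.5)])
cv2.imwrite('pics/v1.png',a[:,:,::-1])
E
```

```text
1.7 [-0.11707588  0.29375409  0.13437556] [6.42121310e-01 7.66603032e-01 1.19088916e-04 5.13052537e-06] [ 0.72871442  0.66020866 -0.3221179 ] 0.0003587783410265591
```

View pics/v1.png

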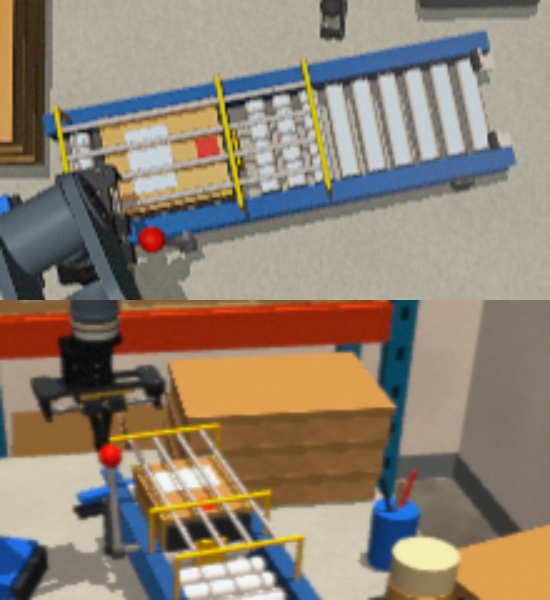

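The hand stands up-slope of the red ball with the fingers shut. I push part way first, short of release.

Call:
play_rows(
  gripper=[1,1,1,1,1,1,1],
  delta_pos=[
    [-1,0,-0.5],
    [-2,0,-0.5],
    [-2.8,0,-0.5],
    [-3.6,0,-0.5],
    [-4.4,0,-0.5],
    [-5,0,-0.5],
    [-5,0,-0.5],
  ],
  turn=[
    [0,0,0],
    [0,0,0],
    [0,0,0],
    [0,0,0],
    [0,0,0],
    [0,0,0],
    [0,0,0],
  ],
)

```text
time: 2.58
position: [0.4291, 0.3069, 0.2341]
tool_rot: [0.643, 0.766, -0.0, -0.0]
ft_force: [0.3, 0.4, 0.5]
grip_width: 0.0008
grip_force: 0.0
```

```bash
cat >> geo.py <<'E'
X0=np.array([-.117,.244])
def red(n,im):
    s,c=redball(im);return [(np.round(c[i],2),s[i][4]) for i in range(1,len(c)) if s[i][4]>=6]
def ray(n,uv,h): # pixel -> lane x,y on plane h above roller tops (iterating slope)
    k=C[n];d=k['R'].T@np.r_[(np.array(uv)-k['c'])/k['f'],1];o=-k['R'].T@k['t'];y=0
    for _ in range(8):
        z=.095+.06*y+h;P=o+d*(z-o[2])/d[2];q=w2l(P);y=q[1]
    return q[:2]
E
python3 - <<'E'
from geo import *
from rig import robot
im0=cv2.imread('pics/top0.png')[:,:,::-1].copy()
im=cam(robot,'top','t2');o=robot.get_obs();print(o['time'],w2l(o['position']),o['ft_force'])
for i in(im0,im):
  for c,a in red('top',i):
    if c[0]<380 and 130<c[1]<250: print(c,a,'ballplane',ray('top',c,.113),'lid',ray('top',c,.06))
E
```

```text
2.625 [-0.11682029  0.24282782  0.13913364] [-0.76256837  1.13922879  0.3919373 ]
[252.29 188.35] 55 ballplane [-0.00671984  0.14869342] lid [0.00357526 0.15562505]
[230.11 225.49] 79 ballplane [-0.11644194  0.24385977] lid [-0.11009568  0.25421639]
[263.22 185.78] 9 ballplane [-0.00516067  0.11091604] lid [0.00519054 0.11648808]
[257.93 187.  ] 28 ballplane [-0.00583521  0.12920267] lid [0.00449172 0.13543284]
[240.87 222.87] 52 ballplane [-0.11483143  0.20729127] lid [-0.10842722  0.2163318 ]
```

Call:
play_rows(
  gripper=[1,1,1,1,1,1],
  delta_pos=[
    [-2,0,0],
    [-1.8,3.5,-4.5],
    [-7,6.5,-4.5],
    [-13,8,-4.5],
    [-19,9.5,-4.5],
    [-25,11,-4.5],
  ],
  turn=[
    [0,0,0],
    [0,0,0],
    [0,0,0],
    [0,0,0],
    [0,0,0],
    [0,0,0],
  ],
)

```text
time: 3.38
position: [0.5816, 0.079, 0.2792]
tool_rot: [0.642, 0.766, 0.0, -0.0]
ft_force: [0.2, -0.3, -0.2]
grip_width: 0.0003
grip_force: 0.0
```

```bash
cat > look.py <<'E'
from geo import *
from rig import robot
import sys
tag=sys.argv[1]
im=cam(robot,'top','t'+tag);o=robot.get_obs();print(o['time'],w2l(o['position']),o['ft_force'])
if len(sys.argv)>2: im2=cam(robot,'side','s'+tag)
for c,a in red('top',im):
    if c[0]<380 and 130<c[1]<250: print(c,a,'ballplane',ray('top',c,.113),'lid',ray('top',c,.06))
A=cv2.resize(im[130:250,170:390],None,fx=2.5,fy=2.5)
if len(sys.argv)>2: A=np.vstack([A,cv2.resize(im2[120:240,250:470],None,fx=2.5,fy=2.5)])
cv2.imwrite(f'pics/v{tag}.png',A[:,:,::-1])
E
python3 look.py 3
```

```text
3.425 [-0.00335994 -0.01679262  0.18424447] [ 3.75146773 -3.25263993 -0.64561734]
[248.07 221.88] 76 ballplane [-0.11628153  0.18320915] lid [-0.1099295   0.19138298]
```

View pics/v3.png

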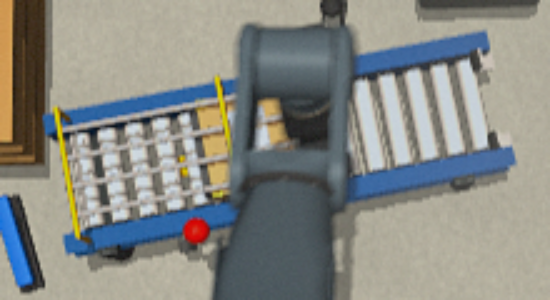

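```bash
cat > prof.py <<'E'
from geo import *
import sys
def mask(im):
    h=cv2.cvtColor(im,cv2.COLOR_BGR2HSV);return ((h[...,0]>8)&(h[...,0]<22)&(h[...,1]>90)&(h[...,2]>110)).astype(np.float32)
ys=np.arange(-.25,.36,.004)
for f in sys.argv[1:]:
    m=mask(cv2.imread(f'pics/{f}.png'));n='top' if f[0]=='t' else 'side'
    P=np.zeros_like(ys)
    for x in np.arange(-.06,.061,.004):
        uv=proj(n,l2w(LANE,[rt(x,y,.06) for y in ys])).astype(np.float32)
        P+=cv2.remap(m,uv[:,:1],uv[:,1:],cv2.INTER_LINEAR)[:,0]/31
    print(f,'  '.join(f'{y*1000:.0f}:{p:.2f}' for y,p in zip(ys,P) if p>.05))
E
python3 prof.py top0 t2 t3
```

```text
top0 -6:0.05  2:0.16  118:0.06  122:0.06  126:0.11  130:0.08  134:0.32  138:0.49  142:0.51  146:0.48  150:0.45  154:0.50  158:0.49  162:0.46  166:0.50  170:0.56  174:0.59  178:0.75  182:0.75  186:0.69  190:0.74  194:0.75  198:0.68  202:0.68  206:0.30  210:0.19  214:0.13  218:0.16  222:0.17  226:0.17  230:0.17  234:0.12  238:0.16  242:0.17  246:0.19  250:0.16  254:0.18  258:0.17  262:0.18  266:0.49  270:0.79  274:0.78  278:0.75  282:0.77  286:0.76  290:0.75  294:0.63  298:0.20  346:0.09  350:0.17  354:0.08  358:0.09
t2 2:0.11  106:0.32  110:0.46  114:0.53  118:0.44  122:0.11  126:0.18  130:0.53  134:0.48  138:0.51  142:0.50  146:0.61  150:0.62  154:0.72  158:0.79  162:0.78  166:0.66  170:0.71  174:0.76  178:0.38  182:0.15  186:0.13  190:0.19  194:0.20  198:0.13  202:0.17  206:0.15  210:0.18  214:0.15  218:0.19  222:0.18  226:0.17  230:0.18  234:0.12  238:0.19  242:0.43  246:0.36  250:0.35  254:0.36  258:0.33  262:0.35  266:0.33  270:0.14  346:0.06  350:0.13  354:0.05  358:0.07
t3 46:0.31  50:0.42  54:0.45  58:0.43  62:0.42  66:0.29  70:0.05  114:0.09  118:0.14  122:0.07  126:0.07  130:0.44  134:0.59  138:0.64  142:0.63  146:0.70  150:0.67  154:0.68  158:0.43  162:0.07  198:0.09  346:0.10  350:0.21  354:0.09  358:0.10
```

Call:
play_rows(
  gripper=[1,1,1,1],
  delta_pos=[
    [-4,0.3,4.7],
    [-8,0.4,9.5],
    [-11,0.5,14],
    [-13,0.5,15.2],
  ],
  turn=[
    [0,0,0],
    [0,0,0],
    [0,0,0],
    [0,0,0],
  ],
)

```text
time: 3.92
position: [0.6067, -0.0472, 0.1241]
tool_rot: [0.643, 0.766, -0.001, -0.003]
ft_force: [0.1, 0.8, 0.5]
grip_width: 0.0003
grip_force: 0.0
```

```bash
python3 look.py 4; python3 prof.py t3 t4
```

```text
3.975 [-0.00232052 -0.13946939  0.02940951] [ 0.82219222 -1.10583248 -0.0328216 ]
t3 46:0.31  50:0.42  54:0.45  58:0.43  62:0.42  66:0.29  70:0.05  114:0.09  118:0.14  122:0.07  126:0.07  130:0.44  134:0.59  138:0.64  142:0.63  146:0.70  150:0.67  154:0.68  158:0.43  162:0.07  198:0.09  346:0.10  350:0.21  354:0.09  358:0.10
t4 -102:0.13  -98:0.17  -94:0.11  -74:0.07  -70:0.12  -66:0.21  -62:0.26  -58:0.32  -54:0.39  -50:0.44  -46:0.50  -42:0.60  -38:0.63  -34:0.27  -30:0.09  -26:0.10  -22:0.11  -18:0.11  -14:0.15  -10:0.23  -6:0.32  2:0.21  6:0.16  10:0.16  14:0.15  18:0.14  22:0.15  26:0.34  30:0.76  34:0.75  38:0.69  42:0.64  46:0.65  50:0.71  54:0.63  58:0.30  102:0.08  106:0.17  110:0.13  114:0.09  118:0.13  122:0.11  126:0.06  198:0.11  346:0.09  350:0.16  354:0.09  358:0.10
```

View pics/v4.png

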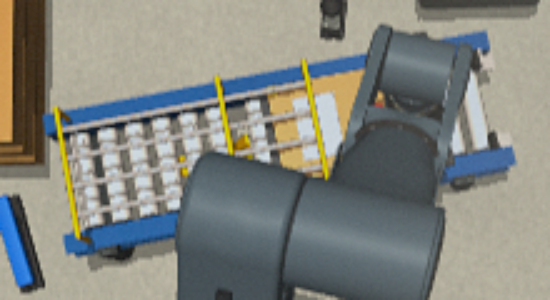

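Call:
play_rows(
  gripper=[1,1,1,1,1,1,1,1,1],
  delta_pos=[
    [-3.2,0,0.1],
    [-5,0,0.2],
    [-6.6,0,0.3],
    [-7.8,0,0.4],
    [-8.6,0,0.4],
    [-9.1,0,0.4],
    [-9.6,0,0.4],
    [-10,0,0.4],
    [-10.4,0,0.4],
  ],
  turn=[
    [0,0,0],
    [0,0,0],
    [0,0,0],
    [0,0,0],
    [0,0,0],
    [0,0,0],
    [0,0,0],
    [0,0,0],
    [0,0,0],
  ],
)

```text
time: 5.1
position: [0.6267, -0.1491, 0.1232]
tool_rot: [0.643, 0.766, -0.0, -0.0]
ft_force: [-0.3, -0.1, -0.4]
grip_width: 0.0004
grip_force: 0.1
```

```bash
python3 look.py 5 s; python3 prof.py t5
```

```text
5.15 [-0.00122246 -0.24154089  0.02820165] [ 1.29888209 -0.73646276 -0.02696365]
[248.06 221.94] 77 ballplane [-0.1164739   0.18327826] lid [-0.1101288   0.19145457]
t5 -194:0.08  -190:0.11  -186:0.16  -182:0.21  -178:0.26  -174:0.30  -170:0.34  -166:0.42  -162:0.45  -158:0.49  -154:0.55  -150:0.57  -146:0.14  -142:0.10  -138:0.11  -134:0.10  -130:0.10  -126:0.10  -122:0.16  -118:0.22  -114:0.23  -110:0.23  -106:0.23  -102:0.22  -98:0.21  -94:0.19  -90:0.12  -86:0.54  -82:0.83  -78:0.82  -74:0.80  -70:0.75  -66:0.69  -62:0.68  -58:0.56  -54:0.20  2:0.07  102:0.17  106:0.33  110:0.30  114:0.26  118:0.27  122:0.11  126:0.12  130:0.07  158:0.14  198:0.09  346:0.07  350:0.12  354:0.07  358:0.09
```

View pics/v5.png

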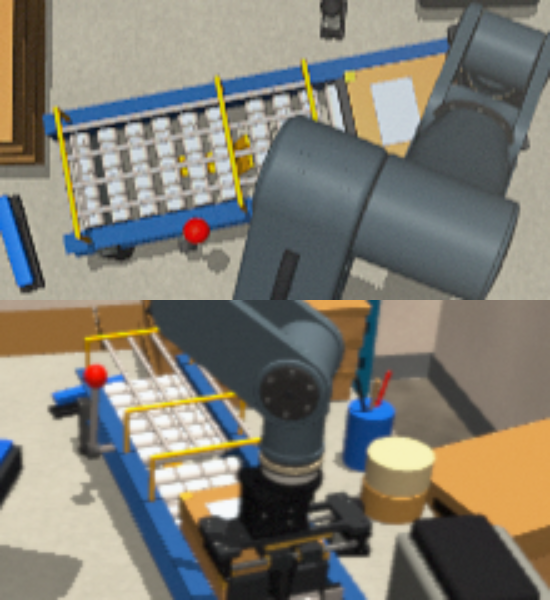

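The box rests against the fingers, front about 12 mm short of the stop. I ease on at a crawl until it settles, then go on through the gap.

Call:
play_rows(
  gripper=[1,1,1,1,1,1,1,1,1,1,1,1],
  delta_pos=[
    [-0.3,0,0.1],
    [-0.6,0,0.1],
    [-0.9,0,0.1],
    [-1.2,0,0.1],
    [-1.5,0,0.1],
    [-1.8,0,0.1],
    [-2.1,0,0.1],
    [-2.5,0,0.1],
    [-2.9,0,0.1],
    [-3.4,0,0.1],
    [-4.2,0,0.1],
    [-5,0,0.1],
  ],
  turn=[
    [0,0,0],
    [0,0,0],
    [0,0,0],
    [0,0,0],
    [0,0,0],
    [0,0,0],
    [0,0,0],
    [0,0,0],
    [0,0,0],
    [0,0,0],
    [0,0,0],
    [0,0,0],
  ],
)

```text
time: 6.7
position: [0.6356, -0.199, 0.1223]
tool_rot: [0.643, 0.766, -0.0, 0.0]
ft_force: [0.3, 0.5, -0.7]
grip_width: 0.0006
grip_force: 0.0
```

Call:
play_rows(
  gripper=[1,1,1,1,1,1,1,1],
  delta_pos=[
    [-1,0,-2],
    [-2,0,-5],
    [-4,0,-9],
    [-7,0,-13],
    [-11,0,-15],
    [-14,0,-16],
    [-15,0,-16],
    [-15,0,-16],
  ],
  turn=[
    [0,0,0],
    [0,0,0],
    [0,0,0],
    [0,0,0],
    [0,0,0],
    [0,0,0],
    [0,0,0],
    [0,0,0],
  ],
)

```text
time: 7.7
position: [0.6609, -0.346, 0.2809]
tool_rot: [0.643, 0.766, 0.0, -0.001]
ft_force: [0.0, 0.9, -1.2]
grip_width: 0.0002
grip_force: 0.0
```

```bash
python3 look.py 6 s; python3 prof.py t6
```

```text
7.75 [-0.00147601 -0.43961742  0.18582512] [ 0.43061688 -0.01018823  0.17272993]
[356.36 168.86] 14 ballplane [-0.00879285 -0.21317647] lid [ 0.00142764 -0.21926835]
[352.36 168.36] 14 ballplane [-0.00441513 -0.1999717 ] lid [ 0.00596291 -0.20558836]
[248.   221.85] 79 ballplane [-0.11613602  0.18341945] lid [-0.10977876  0.19160084]
t6 -234:0.55  -230:0.86  -226:0.72  -222:0.68  -218:0.75  -214:0.79  -210:0.78  -206:0.76  -202:0.75  -198:0.79  -194:0.93  -190:0.91  -186:0.88  -182:0.84  -178:0.82  -174:0.79  -170:0.75  -166:0.71  -162:0.26  -158:0.11  -154:0.10  -150:0.10  -146:0.10  -142:0.12  -138:0.11  -134:0.10  -130:0.10  -126:0.12  -122:0.09  -118:0.11  -114:0.10  -110:0.10  -106:0.09  -102:0.31  -98:0.76  -94:0.81  -90:0.83  -86:0.83  -82:0.83  -78:0.86  -74:0.76  -70:0.43  -6:0.07  2:0.14  102:0.13  106:0.32  110:0.30  114:0.28  118:0.27  122:0.11  126:0.14  130:0.08  158:0.14  198:0.11  346:0.08  350:0.13  354:0.08  358:0.09
```

View pics/v6.png

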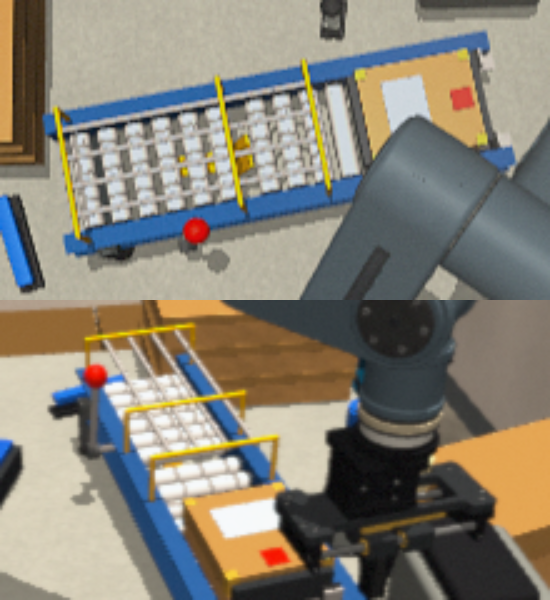

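The box is square on the rollers with its front at the stop (red square at crop (461,98)). The hand is clear and reads no force.

```bash
python3 -c "
from rig import robot
print(robot.hand_in())"
```

```text
the job is handed in; nothing more can be done
None
```

The lever is over and the box of negatives was followed and braked down the lane. It sits square against the end stop, the hand is clear, and the job is handed in; no verdict came back.

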